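Zero a coating gauge pen and hold it on the inspection ring

ROBOT

A 7-joint arm with a two-finger parallel gripper is mounted at the origin on the work surface. World frame = base frame: x ahead of the robot, y to its left, z up, the work surface at z = 0. Lengths are in m, angles in rad, forces in N, time in s.
With the tool pointing down it reaches from about 0.4 to 0.875 m from the base axis. Payload 19.3 kg.
Tool frame: the origin (TCP) lies at the centre of the arm's flange, where the gripper is bolted on; the fingertips stand 173 mm ahead of it and the grasp point (between the pads) lies 155 mm ahead of it; z points along the fingers, y is the line along which they close (so a half turn about z gives the same grasp; the last joint's range is limited). The gripper opens to 85 mm and grips with 20 to 120 N. Pads are 22 mm wide; open, the fingers measure 114 mm over their backs; the gripper's body (76 mm by 85 mm) begins 54 mm behind the grasp point. The pads swing forward as they close: fully open they stand 13 mm farther back than shut.
Start: joints at [1.222, 0.521, -0.036, 1.599, 0.021, 1.021, -0.113], TCP at [0.172, -0.601, 0.405] pointing down, gripper open.
Joint ranges: [-2.91, 2.91], [-0.3, 2.13], [-1.5, 1.42], [0.17, 2.43], [-1.26, 4.41], [0.16, 1.93], [-2.52, 2.52]. Speed limits (rad/s): [1.89, 1.89, 2.39, 2.39, 3.01, 3.01, 3.01].

INTERFACE

Orientations are given as [roll, pitch, yaw] about the fixed x, y, z axes, in that order (R = Rz(yaw) Ry(pitch) Rx(roll)).
In Python, from workcell import bot, imaging, job gives the robot as it stands.
- The arm moves only by the tool carry_out, never from a script. Its argument "targets" is a list of rows, each a list of 3 entries, a list of its own where there are three numbers: the shift along the tool's x, y, z in units of 0.25 m (1.0 is 0.25 m), then the turn, a rotation vector about the tool's x, y, z in units of 180 degrees (1.0 is 180 degrees), then the opening, from 0 (shut) to 1 (fully open). In form: [[[tx, ty, tz], [wx, wy, wz], jaw], ...]. A call has 1 to 8 rows; each row shifts and turns the commanded pose from where the row before left it, along the tool's axes as they then stand; what a row does not reach is not made up. A row lasts 1/8 s, in which the tool goes at most 62.5 mm and 10.7 degrees, less where a joint would pass 70% of its speed; a pose out of reach is approached as far as the arm can. A call with a number of a shift or a turn outside -1 to 1 is refused whole. A call with a gripper value outside its range is refused whole. The fingers move at their own pace and stop on an object; "force" is the grip in N (left out, the last holds). Time passes only in rows, so rows that do not move let the fingers close. It gives the time, the measured TCP pose, the force and the opening at its end, in the units of the state.
- bot.observe(): the state, without advancing time (a new reading comes with each control period).
- imaging.grab_frame(name): name is "side" or "top"; returns a dict with "pixels" (400x640x3 uint8, red, green, blue), "mtx" (3x3 intrinsics, pixels), "cam_to_world" (4x4, takes a point from camera to world coordinates). Camera axes: x right, y down, z forward; pixel columns grow to the right and rows downward; lengths in m; the calibration is good to about 2 mm. A picture is of the moment at which its call begins. There is no depth.
- job.job_done(): hands the job in, once; it reports no verdict.
The state is a dict: "clock": time; "qpos": joint angles; "qd": joint speeds; "joint_efforts": joint torques, N m; "position": TCP position; "tool_rot": TCP orientation; "force": force on the tool from outside, world axes, zero at the start; "moment": the same for the moment, N m; "grip_width": finger opening in m.
Only numpy, scipy, OpenCV 4.12 (cv2) and the standard library are available. Lean on these libraries where they do the work, as an engineer would, in place of code of your own. Each camera call takes 0.05 s, during which the arm holds its last target. There are 200 camera calls.

TASK

Check the paint on the bench instrument: take the orange gauge pen out of its grey holder and zero it by pressing its sprung brass tip lightly, pen upright, on the middle of the bare steel zero disc for a good second. Then hold the pen square to the instrument's sloping blue deck with its tip inside the red ring, pressed lightly so that the sprung tip is about half way in, and finish while still gripping it and holding it there. Press gently throughout (never ramming the tip past its spring) and leave the other things on the bench where they are.

Things in the scene. Friction and masses are not known exactly. Their poses are not given: they have to be found in the camera images.
- pen: Loose gauge pen, 0.13 kg, standing tip down in the holder. Origin: on its axis at the underside of its black collar (34 mm wide, 6 thick), which rests on the holder's top; z runs from tip to tail. Orange grip 24 x 24 mm square, z = 6 to 76 mm, faces square to the pen's x and y; black end 18 mm wide to z = 82. Steel nose 16 mm wide down to z = -40, then brass tip pin 6 mm wide to z = -56 when free.
- pen_tip (a point): Centre of the flat end of the brass tip pin; 56 mm below the pen's origin along its axis when the spring is free, up to 46 mm when fully pressed.
- plunger (a joint): How far the sprung tip is pushed into the pen: 0 free, 0.010 m at its stop. The spring starts at about 1.2 N and adds 0.4 N per mm (3.2 N half way in, 5.2 N at the stop).
- holder: Grey block 70 x 70 x 75 mm high with an upright hole (20 mm wide, 70 mm deep) in the middle of its top that holds the pen, fixed to the bench; its place changes from run to run, and it can be on the robot's left or right. Origin: centre of its underside.
- zero: Black base 80 x 80 x 18 mm with a bare steel disc, 48 mm across and 10 mm thick, on it: the disc's flat level top is 28 mm above the bench. Rigid, fixed to the bench; its place changes from run to run; it is on the other side from the holder. Origin: centre of its underside, z up.
- instrument: White bench instrument, 160 x 270 mm and about 105 mm high at its far edge, with a blue deck sloping down toward its front (the robot's side), fixed to the bench; its place changes from run to run. Origin: centre of its underside.
- deck: The instrument's blue painted deck, rigid, 165 x 260 mm, sloping 0.35 rad (20 degrees). Origin: middle of its top face, 75 mm above the bench; x points up the slope, z is its outward normal.
- ring_red: Red painted ring on the deck, 22 mm across its line, clear inside 18 mm; may be at any of the three places along the deck's level centre line. Origin: its centre on the deck's surface; its axes are level, z up (not tilted with the deck).
- ring_yellow: Yellow ring, like the red one; not wanted.
- ring_white: White ring, like the red one; not wanted.
- tube_rack: Bystander: clear rack of red-capped tubes, 90 x 170 x 98 mm. Origin: centre of its underside.
- stamp: Bystander: black desk stamp 45 x 70 x 78 mm. Origin: centre of its underside.
- tape_roll: Bystander: paper tape roll lying flat, 100 mm across, 40 mm high. Origin: centre of its underside.
- rinse_bottle: Bystander: clear bottle 70 mm across, 170 mm high. Origin: centre of its underside.
- loose_tube: Bystander: tube with a red cap lying on the bench, 91 mm long (along its x), 16 mm thick. Origin: under its middle.
- puncher: Bystander: blue and black hole puncher 130 x 50 x 46 mm. Origin: centre of its underside.

How it is judged:
On the way, in this order (a step that is already met when the one before it is completed fails the run):
1. the pen is out of the holder in the gripper (z of pen_tip in the frame of holder above 0.078 m and contact force between the fingers and pen above 1 N), for 0.1 s.
2. the pen is held upright with its sprung tip lightly pressed on the zero disc (horizontal distance between pen_tip and zero below 0.015 m and height (world z) of pen_tip below 0.033 m and angle between pen's own z axis and vertical below 0.14 rad and contact force between pen and zero between 0.8 and 9 N and value of joint plunger between 0.002 and 0.0085 m and contact force between the fingers and pen above 1 N), for 0.7 s.
At the end, for the whole second after the job is handed in: Gripper holds the pen: tip within 7.5 mm of the red ring's centre, square to the deck within 0.14 rad, sprung tip 2 to 8.5 mm in, force 0.8 to 9 N, still, touching neither holder nor zero disc; bystanders within 15 mm of their starts. Ends while holding (distance between pen_tip and ring_red below 0.0075 m and angle between the z axis of pen and the z axis of deck, either way round below 0.14 rad and linear speed of pen below 0.02 m/s and contact force between pen and holder below 0.1 N and contact force between pen and zero below 0.1 N and contact force between pen and deck between 0.8 and 9 N and value of joint plunger between 0.002 and 0.0085 m and contact force between the fingers and pen above 1 N and distance of each of tube_rack, stamp, tape_roll, rinse_bottle, loose_tube, puncher from where it was at the start of the episode below 0.015 m); the arm keeps its last pose, push and grip.
It fails at once if the pen is rammed (over 15 N) against the zero disc or the instrument (contact force between pen and zero above 15 N or contact force between pen and instrument above 15 N).
It fails at once if a bystander is pushed away by more than 30 mm (distance of any of tube_rack, stamp, tape_roll, rinse_bottle, loose_tube, puncher from where it was at the start of the episode above 0.03 m).
It also fails if it takes over 51 s, if anything falls off the work surface, if the arm or the gripper's body presses on something with over 40 N, if the wrist force passes 120 N, or if a joint passes its speed limit or range.

## Working session

There is one attempt and no reset: what is moved stays moved. The work goes in short steps, Python scripts to look and compute and a tool call to move; the robot and the scene stay as the last step left them, time stands still between calls to the robot, and variables do not carry over. Pictures are saved under pics/ and viewed, on a budget of 10 in all, crops included, one or two more only if the job needs it, and the job is handed in when it is done.

Besides the shell and the picture viewer there is one more tool, called after "Request:" as name(argument=value, ...), one argument or row to a line, values as JSON. carry_out: Moves the arm, as the interface text tells. Its arguments: {"type":"object","properties":{"targets":{"type":"array"},"force":{"type":"number"}},"required":["targets"]}

```bash
mkdir -p pics; ls
python3 - <<'E'
from workcell import bot, imaging
import cv2,numpy as np,pickle
print(bot.observe())
for n in("top","side"):
    f=imaging.grab_frame(n); pickle.dump(f,open(f"{n}0.pkl","wb"))
    print(n,f["mtx"].tolist(),np.round(f["cam_to_world"],3).tolist())
    cv2.imwrite(f"pics/{n}0.png",cv2.resize(f["pixels"][:,:,::-1],(800,500),interpolation=cv2.INTER_CUBIC))
E
```

```text
pics
{'clock': 0.0, 'qpos': array([ 1.22178897,  0.52197575, -0.03631182,  1.60000308,  0.02118992,
        1.02112053, -0.11278421]), 'qd': array([-0.00078218,  0.00119762, -0.00048377,  0.0017183 ,  0.00058254,
       -0.00011279, -0.0009353 ]), 'joint_efforts': array([ 3.01231159e-05, -9.27123284e+01,  1.97987683e+00, -3.69940138e+01,
        1.79324829e-02,  8.14127270e-03,  6.18002059e-05]), 'position': array([ 0.17193638, -0.60073189,  0.40415141]), 'tool_rot': array([-3.14047348e+00,  8.03373890e-05,  2.78794346e-01]), 'force': array([-0.11709825, -0.29519903,  0.68182279]), 'moment': array([ 0.00099543, -0.01126222, -0.00379725]), 'grip_width': 0.08560448880395768}
top [[367.7267692148835, 0.0, 320.13189678580676], [0.0, 367.7267692148835, 195.02626830738947], [0.0, 0.0, 1.0]] [[-0.005, -0.983, 0.184, 0.284], [-1.0, 0.009, 0.021, 0.006], [-0.022, -0.184, -0.983, 1.29], [0.0, 0.0, 0.0, 1.0]]
side [[366.43186930963253, 0.0, 318.0992814370755], [0.0, 366.43186930963253, 204.08452026617232], [0.0, 0.0, 1.0]] [[-0.914, -0.277, 0.297, 0.223], [-0.406, 0.589, -0.699, 0.735], [0.018, -0.759, -0.651, 0.759], [0.0, 0.0, 0.0, 1.0]]
```

View pics/top0.png

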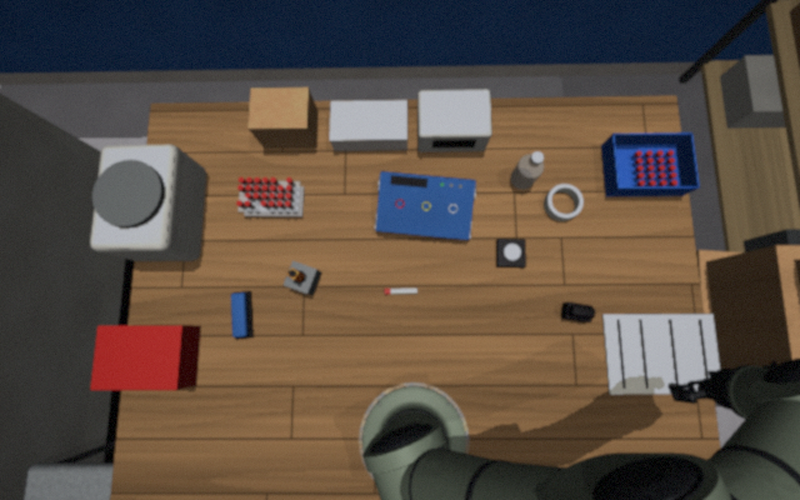

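View pics/side0.png

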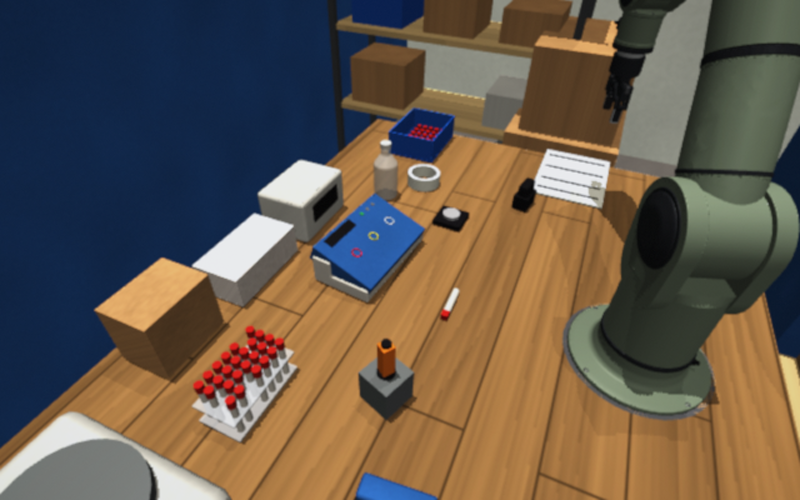

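The top view shows the holder and pen at (302,279), the red ring at (400,204) and the zero disc at (512,252). The rack is left of the deck and the puncher is near the holder. I'll enlarge these for measuring.

```bash
cat > h.py <<'E'
import cv2,numpy as np,pickle
def tile(px,cx,cy,half,size=264):
    c=px[cy-half:cy+half,cx-half:cx+half,::-1]
    t=cv2.resize(c,(size,size),interpolation=cv2.INTER_CUBIC)
    for k in range(0,2*half,5):   # ticks every 5 px, long every 10
        p=int(k*size/(2*half)); l=8 if (k%10==0) else 4
        t[:l,p]=(0,255,0); t[p,:l]=(0,255,0)
    cv2.putText(t,f"{cx-half},{cy-half} x{size/2/half:.2f}",(10,258),0,.4,(255,255,0),1)
    return t
def ray(f,u,v):
    d=np.linalg.inv(f["mtx"])@[u,v,1]; T=f["cam_to_world"]
    return T[:3,3],T[:3,:3]@d
def atz(f,u,v,z):
    o,d=ray(f,u,v); return (o+d*(z-o[2])/d[2])
def tri(f,a,g,b):
    o,d=ray(f,*a);p,e=ray(g,*b); s=np.linalg.lstsq(np.c_[d,-e],p-o,rcond=None)[0]
    A,B=o+d*s[0],p+e*s[1]; return (A+B)/2,np.linalg.norm(A-B)
def proj(f,P):
    T=np.linalg.inv(f["cam_to_world"]);q=f["mtx"]@(T[:3,:3]@np.asarray(P)+T[:3,3]);return q[:2]/q[2]
E
python3 - <<'E'
from h import *
t,s=[pickle.load(open(n+"0.pkl","rb"))["pixels"] for n in("top","side")]
a=np.hstack([tile(t,241,223,22),tile(t,341,166,33),tile(t,410,202,22)])
b=np.hstack([tile(s,309,300,40),tile(s,300,195,33),tile(s,361,173,22)])
cv2.imwrite("pics/m1.png",np.vstack([a,b]))
E
```

```text
(no output)
```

View pics/m1.png

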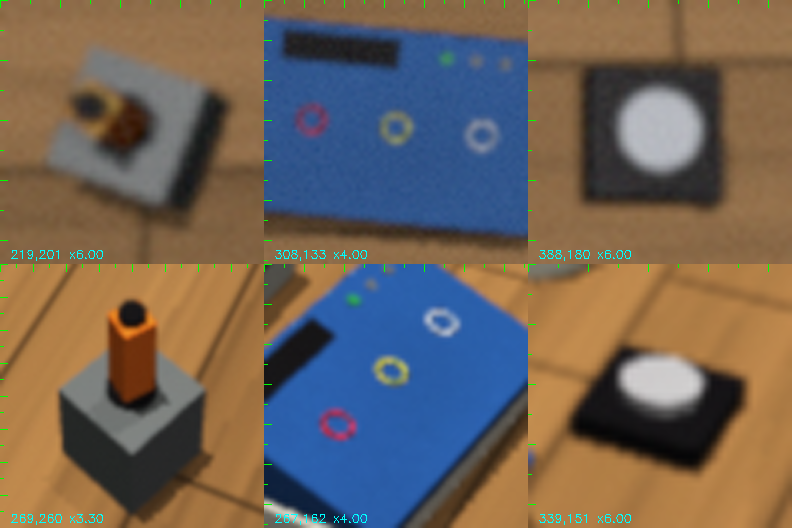

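Run:
```python
from h import *
t,s=[pickle.load(open(n+"0.pkl","rb")) for n in("top","side")]
T=lambda x0,y0,k,X,Y:(x0+(X+.5)/k-.5,y0+(Y+.5)/k-.5)
P={}
for n,a,b,z in [("red",T(308,133,4,48,120),T(267,162,4,74,160),.075),("yel",T(308,133,4,132,128),T(267,162,4,127,107),.075),("whi",T(308,133,4,218,135),T(267,162,4,178,58),.075),
 ("zero",T(388,180,6,131,130),T(339,151,6,133,118),.028),("holder",T(219,201,6,128,126),T(269,260,3.3,132,129),.075),("tail",T(219,201,6,91,105),T(269,260,3.3,132,44),.157)]:
    print(n,atz(t,*a,z).round(4),atz(s,*b,z).round(4),[x.round(4) for x in tri(t,a,s,b)])
h=lambda X,Y:atz(t,*T(219,201,6,X,Y),.075)[:2]
c=[h(97,47),h(205,90),h(165,205),h(47,162)]
for i in range(4):
    d=c[(i+1)%4]-c[i]; print("edge",d.round(4),np.hypot(*d).round(4),np.degrees(np.arctan2(d[1],d[0])).round(1))
pen=(atz(t,*T(219,201,6,91,105),.157)+atz(s,*T(269,260,3.3,132,44),.157))/2
for y in range(-45,45,10):   # grip corner pixels in side tile
    r=np.radians(y);o=[]
    for sx,sy in((1,1),(1,-1),(-1,-1),(-1,1)):
        q=proj(s,[pen[0]+.012*(sx*np.cos(r)-sy*np.sin(r)),pen[1]+.012*(sx*np.sin(r)+sy*np.cos(r)),.151]); o.append(((q-[269,260]+.5)*3.3).round(0).tolist())
    print(y,o)
```

```text
red [0.6239 0.0334 0.075 ] [0.6254 0.0316 0.075 ] [array([0.6238, 0.0335, 0.0769]), np.float64(0.0009)]
yel [ 0.616  -0.0382  0.075 ] [ 0.6182 -0.0401  0.075 ] [array([ 0.6163, -0.0379,  0.0769]), np.float64(0.0016)]
whi [ 0.609  -0.1111  0.075 ] [ 0.6096 -0.1131  0.075 ] [array([ 0.6086, -0.1109,  0.0767]), np.float64(0.0001)]
zero [ 0.4952 -0.2757  0.028 ] [ 0.496  -0.2757  0.028 ] [array([ 0.4956, -0.2756,  0.028 ]), np.float64(0.0008)]
holder [0.4237 0.3002 0.075 ] [0.4237 0.3026 0.075 ] [array([0.4242, 0.3009, 0.0723]), np.float64(0.0005)]
tail [0.4253 0.3    0.157 ] [0.4263 0.2975 0.157 ] [array([0.4252, 0.2994, 0.1596]), np.float64(0.0004)]
edge [-0.0247 -0.0614] 0.0662 -111.9
edge [-0.0637  0.0203] 0.0669 162.3
edge [0.0242 0.0665] 0.0707 70.0
edge [ 0.0642 -0.0254] 0.069 -21.6
-45 [[108.0, 43.0], [144.0, 33.0], [157.0, 61.0], [121.0, 72.0]]
-35 [[106.0, 47.0], [139.0, 32.0], [158.0, 58.0], [125.0, 73.0]]
-25 [[105.0, 50.0], [135.0, 31.0], [159.0, 54.0], [130.0, 74.0]]
-15 [[105.0, 54.0], [130.0, 31.0], [159.0, 50.0], [135.0, 74.0]]
-5 [[106.0, 58.0], [125.0, 32.0], [158.0, 47.0], [139.0, 73.0]]
5 [[108.0, 62.0], [121.0, 33.0], [157.0, 43.0], [144.0, 72.0]]
15 [[110.0, 65.0], [117.0, 35.0], [154.0, 40.0], [148.0, 70.0]]
25 [[113.0, 68.0], [113.0, 37.0], [151.0, 37.0], [152.0, 68.0]]
35 [[117.0, 70.0], [110.0, 40.0], [148.0, 35.0], [155.0, 65.0]]
```

```bash
cat >> h.py <<'E'
from scipy.spatial.transform import Rotation as R
def plan(pos,rpy,goals,jaw,step=.05,stepdeg=8):
    """goals: (pos, Rotation); prints rows in tool axes/units"""
    p=np.array(pos,float);r=R.from_euler('xyz',rpy); rows=[]
    for g,rg in goals:
        g=np.array(g,float); rv=(r.inv()*rg).as_rotvec()
        n=int(np.ceil(max(np.linalg.norm(g-p)/step,np.degrees(np.linalg.norm(rv))/stepdeg,1)))
        for i in range(n):
            k=n-i; dr=(r.inv()*rg).as_rotvec()/k; dp=r.inv().apply((g-p)/k)
            a=np.round(dp/.25,3); b=np.round(dr/np.pi,4); rows.append([a.tolist(),b.tolist(),jaw])
            p=p+r.apply(a*.25); r=r*R.from_rotvec(b*np.pi)
    for i in range(0,len(rows),8): print(str(rows[i:i+8]).replace(" ",""))
down=lambda deg:R.from_euler('xyz',[np.pi,0,np.radians(deg)])
E
python3 - <<'E'
from h import *; from workcell import bot
o=bot.observe()
plan(o["position"],o["tool_rot"],[((.5,-.3,.405),down(35)),((.55,.1,.405),down(58)),((.4248,.3003,.40),down(72))],1)
E
```

```text
[[[0.177,-0.088,-0.0],[-0.0,-0.0,-0.0117],1],[[0.18,-0.082,-0.0],[-0.0,-0.0,-0.0117],1],[[0.183,-0.075,-0.0],[-0.0,-0.0,-0.0118],1],[[0.186,-0.068,-0.0],[-0.0001,-0.0,-0.0117],1],[[0.188,-0.062,-0.001],[-0.0,-0.0,-0.0118],1],[[0.19,-0.054,-0.0],[-0.0001,-0.0,-0.0117],1],[[0.192,-0.048,-0.001],[-0.0,-0.0,-0.0118],1],[[0.194,-0.04,-0.0],[-0.0001,-0.0,-0.0117],1]]
[[[0.195,-0.033,-0.001],[-0.0,-0.0,-0.0118],1],[[0.12,-0.133,0.0],[-0.0,-0.0,-0.0142],1],[[0.126,-0.127,0.0],[-0.0,-0.0,-0.0142],1],[[0.132,-0.122,0.0],[-0.0,-0.0,-0.0142],1],[[0.137,-0.116,0.0],[-0.0,-0.0,-0.0142],1],[[0.142,-0.109,0.0],[-0.0,-0.0,-0.0142],1],[[0.146,-0.103,0.0],[-0.0,-0.0,-0.0142],1],[[0.151,-0.097,0.0],[-0.0,-0.0,-0.0142],1]]
[[[0.155,-0.089,0.0],[0.0,-0.0,-0.0142],1],[[0.159,-0.083,0.0],[0.0,-0.0,-0.0142],1],[[0.083,-0.17,0.004],[0.0,-0.0,-0.0155],1],[[0.091,-0.166,0.004],[0.0,-0.0,-0.0156],1],[[0.099,-0.161,0.004],[0.0,-0.0,-0.0155],1],[[0.107,-0.156,0.004],[0.0,-0.0,-0.0156],1],[[0.114,-0.15,0.004],[0.0,-0.0,-0.0155],1]]
```

Request:
carry_out(
  targets=[
    [[0.177,-0.088,0],[0,0,-0.0117],1],
    [[0.18,-0.082,0],[0,0,-0.0117],1],
    [[0.183,-0.075,0],[0,0,-0.0118],1],
    [[0.186,-0.068,0],[0,0,-0.0117],1],
    [[0.188,-0.062,0],[0,0,-0.0118],1],
    [[0.19,-0.054,0],[0,0,-0.0117],1],
    [[0.192,-0.048,0],[0,0,-0.0118],1],
    [[0.194,-0.04,0],[0,0,-0.0117],1],
  ],
)

```text
clock: 1.1
position: [0.4647, -0.3323, 0.4045]
tool_rot: [-3.141, 0.0, 0.575]
force: [1.3, -1.0, 0.5]
grip_width: 0.0853
```

Request:
carry_out(
  targets=[
    [[0.195,-0.033,0],[0,0,-0.0118],1],
    [[0.12,-0.133,0],[0,0,-0.0142],1],
    [[0.126,-0.127,0],[0,0,-0.0142],1],
    [[0.132,-0.122,0],[0,0,-0.0142],1],
    [[0.137,-0.116,0],[0,0,-0.0142],1],
    [[0.142,-0.109,0],[0,0,-0.0142],1],
    [[0.146,-0.103,0],[0,0,-0.0142],1],
    [[0.151,-0.097,0],[0,0,-0.0142],1],
  ],
)

```text
clock: 2.1
position: [0.5389, 0.0124, 0.4046]
tool_rot: [-3.141, 0.0, 0.924]
force: [0.9, -0.1, -0.3]
grip_width: 0.0854
```

Request:
carry_out(
  targets=[
    [[0.155,-0.089,0],[0,0,-0.0142],1],
    [[0.159,-0.083,0],[0,0,-0.0142],1],
    [[0.083,-0.17,0.004],[0,0,-0.0155],1],
    [[0.091,-0.166,0.004],[0,0,-0.0156],1],
    [[0.099,-0.161,0.004],[0,0,-0.0155],1],
    [[0.107,-0.156,0.004],[0,0,-0.0156],1],
    [[0.114,-0.15,0.004],[0,0,-0.0155],1],
    [[0,0,0],[0,0,0],1],
  ],
)

```text
clock: 3.1
position: [0.4229, 0.3029, 0.3997]
tool_rot: [-3.141, -0.001, 1.262]
force: [-0.1, 0.3, 0.2]
grip_width: 0.0854
```

Run:
```python
from h import *; from workcell import bot
o=bot.observe();print(o["clock"],o["qpos"].round(2),o["position"],o["tool_rot"],o["force"])
plan(o["position"],o["tool_rot"],[((.4248,.3003,.33),down(72)),((.4248,.3003,.27),down(72))],1,.03)
```

```text
3.1 [-0.32  0.4  -0.54  1.86  0.25  0.95 -1.28] [0.42287024 0.30292347 0.39966367] [-3.14052086e+00 -7.18169652e-04  1.26215552e+00] [-0.09056671  0.32063453  0.22729134]
[[[-0.003,0.004,0.093],[-0.0001,-0.0001,0.0006],1],[[-0.002,0.003,0.093],[-0.0001,-0.0001,0.0006],1],[[-0.003,0.004,0.093],[-0.0001,-0.0,0.0006],1],[[0.0,-0.0,0.12],[-0.0,-0.0,-0.0],1],[[0.0,-0.0,0.12],[-0.0,-0.0,-0.0],1]]
```

Request:
carry_out(
  targets=[
    [[-0.003,0.004,0.093],[0,0,0.0006],1],
    [[-0.002,0.003,0.093],[0,0,0.0006],1],
    [[-0.003,0.004,0.093],[0,0,0.0006],1],
    [[0,0,0.12],[0,0,0],1],
    [[0,0,0.12],[0,0,0],1],
    [[0,0,0],[0,0,0],1],
  ],
)

```text
clock: 3.85
position: [0.4267, 0.2967, 0.2684]
tool_rot: [-3.14, 0.003, 1.25]
force: [-1.0, 1.0, 0.7]
grip_width: 0.0856
```

Run:
```python
from h import *; from workcell import bot,imaging
o=bot.observe();print(o["clock"],o["position"],o["tool_rot"],o["force"])
t,s=imaging.grab_frame("top"),imaging.grab_frame("side")
print(proj(t,[.425,.3,.15]),proj(s,[.425,.3,.15]))
cv2.imwrite("pics/m2.png",np.hstack([tile(t["pixels"],235,215,40,400),tile(s["pixels"],309,280,40,400)]))
```

```text
3.85 [0.42673333 0.29666375 0.26843626] [-3.13958016e+00  3.06941001e-03  1.25015881e+00] [-0.96385468  1.03068703  0.65128009]
[234.32241311 218.46430855] [308.69118003 276.20346444]
```

View pics/m2.png

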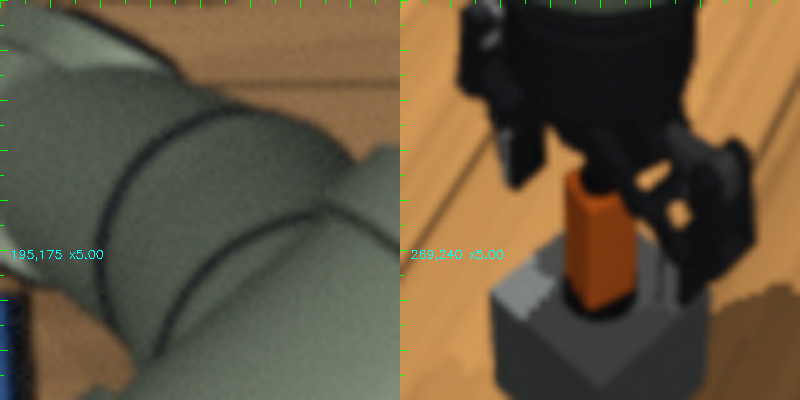

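Side crop: the fingers straddle the grip, one at about (525,150) and one at (690,270), with the pen at (600,240). The top view is blocked by the arm. I'll take out a few mm of offset and close.

Request:
carry_out(
  targets=[
    [[0.011,-0.011,0],[0,0,0],1],
    [[0,0,0],[0,0,0],1],
    [[0,0,0],[0,0,0],0],
    [[0,0,0],[0,0,0],0],
    [[0,0,0],[0,0,0],0],
    [[0,0,0],[0,0,0],0],
    [[0,0,0],[0,0,0],0],
    [[0,0,0],[0,0,0],0],
  ],
  force=50,
)

```text
clock: 4.95
position: [0.4251, 0.301, 0.2702]
tool_rot: [3.141, -0.0, 1.251]
force: [-1.0, -0.7, 5.1]
grip_width: 0.0273
```

Request:
carry_out(
  targets=[
    [[0,0,0],[0,0,0],0],
    [[0,0,0],[0,0,0],0],
    [[0,0,0],[0,0,0],0],
  ],
)

```text
clock: 5.32
position: [0.4252, 0.301, 0.2702]
tool_rot: [3.141, -0.0, 1.251]
force: [-0.2, -0.9, 5.1]
grip_width: 0.0272
```

Request:
carry_out(
  targets=[
    [[0,0,-0.06],[0,0,0],0],
    [[0,0,-0.1],[0,0,0],0],
    [[0,0,-0.1],[0,0,0],0],
    [[0,0,-0.1],[0,0,0],0],
    [[0,0,-0.1],[0,0,0],0],
    [[0,0,-0.06],[0,0,0],0],
    [[0,0,0],[0,0,0],0],
    [[0,0,0],[0,0,0],0],
  ],
)

```text
clock: 6.32
position: [0.425, 0.3008, 0.3992]
tool_rot: [-3.141, 0.001, 1.251]
force: [-0.6, -0.1, -1.5]
grip_width: 0.0273
```

Run:
```python
from h import *; from workcell import bot,imaging
o=bot.observe();print(o["clock"],o["position"],o["tool_rot"],o["force"],o["grip_width"],o["qpos"].round(2))
s=imaging.grab_frame("side");pickle.dump((s,o),open("s2.pkl","wb"))
r=R.from_euler('xyz',o["tool_rot"]);z=r.as_matrix()[:,2]
for n,d in (("tip",.251),("tail",.113),("nose",.235),("collar",.195)):print(n,proj(s,o["position"]+z*d))
c=proj(s,o["position"]+z*.19).astype(int);print(c)
cv2.imwrite("pics/m3.png",tile(s["pixels"],int(c[0]),int(c[1]),45,600))
```

```text
6.325 [0.42502013 0.3007741  0.39924335] [-3.14100473e+00  8.89657316e-04  1.25074908e+00] [-0.60440765 -0.06122039 -1.50830513] 0.027330906453994212 [-0.32  0.4  -0.54  1.86  0.25  0.95 -1.29]
tip [308.64851702 276.98050791]
tail [308.69508087 229.58313151]
nose [308.65334451 272.06660036]
collar [308.66602045 259.16376012]
[308 257]
```

View pics/m3.png

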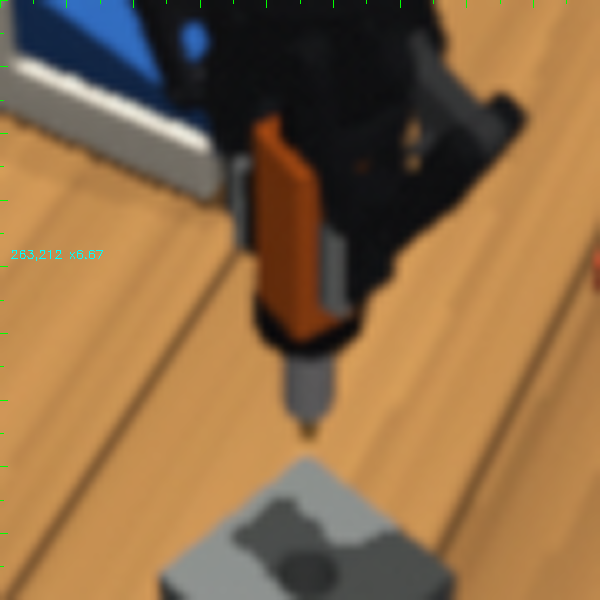

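The pen is out and held straight. The tip appears at about (309,277.5) px against a predicted (308.6,277.0). Next I'll go to the zero disc.

Run:
```python
from h import *; from workcell import bot
o=bot.observe()
plan(o["position"],o["tool_rot"],[((.50,0,.40),down(71.6)),((.4955,-.2756,.40),down(71.6)),((.4955,-.2756,.30),down(71.6))],0,.045)
```

```text
[[[-0.15,0.095,-0.0],[-0.0,0.0,0.0001],0],[[-0.15,0.095,-0.0],[-0.0,0.0001,0.0],0],[[-0.15,0.095,-0.001],[-0.0001,0.0,0.0001],0],[[-0.149,0.095,-0.001],[-0.0,0.0001,0.0],0],[[-0.15,0.095,-0.0],[-0.0001,0.0,0.0001],0],[[-0.149,0.094,-0.001],[-0.0,0.0001,0.0],0],[[-0.15,0.095,-0.0],[-0.0001,0.0,0.0001],0],[[-0.15,0.047,-0.0],[0.0,0.0,-0.0],0]]
[[[-0.15,0.047,-0.0],[0.0,0.0,-0.0],0],[[-0.15,0.047,-0.0],[0.0,0.0,-0.0],0],[[-0.15,0.047,-0.0],[0.0,0.0,-0.0],0],[[-0.15,0.048,-0.0],[0.0,0.0,-0.0],0],[[-0.151,0.047,-0.0],[0.0,0.0,-0.0],0],[[-0.15,0.048,-0.0],[0.0,0.0,-0.0],0],[[-0.0,-0.0,0.133],[0.0,0.0,-0.0],0],[[-0.0,-0.0,0.133],[0.0,0.0,-0.0],0]]
[[[-0.0,-0.0,0.134],[0.0,0.0,-0.0],0]]
```

Request:
carry_out(
  targets=[
    [[-0.15,0.095,0],[0,0,0],0],
    [[-0.15,0.095,0],[0,0,0],0],
    [[-0.15,0.095,0],[0,0,0],0],
    [[-0.149,0.095,0],[0,0,0],0],
    [[-0.15,0.095,0],[0,0,0],0],
    [[-0.149,0.094,0],[0,0,0],0],
    [[-0.15,0.095,0],[0,0,0],0],
    [[-0.15,0.047,0],[0,0,0],0],
  ],
)

```text
clock: 7.38
position: [0.4999, -0.0409, 0.3991]
tool_rot: [-3.14, 0.0, 1.25]
force: [0.6, -0.7, -1.7]
grip_width: 0.0271
```

Request:
carry_out(
  targets=[
    [[-0.15,0.047,0],[0,0,0],0],
    [[-0.15,0.047,0],[0,0,0],0],
    [[-0.15,0.047,0],[0,0,0],0],
    [[-0.15,0.048,0],[0,0,0],0],
    [[-0.151,0.047,0],[0,0,0],0],
    [[-0.15,0.048,0],[0,0,0],0],
    [[0,0,0],[0,0,0],0],
    [[0,0,0],[0,0,0],0],
  ],
)

```text
clock: 8.38
position: [0.4962, -0.2748, 0.3992]
tool_rot: [-3.14, -0.001, 1.251]
force: [0.1, 0.1, -1.9]
grip_width: 0.0267
```

Request:
carry_out(
  targets=[
    [[0,0,0.133],[0,0,0],0],
    [[0,0,0.133],[0,0,0],0],
    [[0,0,0.134],[0,0,0],0],
    [[0,0,0],[0,0,0],0],
    [[0,0,0],[0,0,0],0],
    [[0,0,0],[0,0,0],0],
  ],
)

```text
clock: 9.12
position: [0.4966, -0.2753, 0.3013]
tool_rot: [3.14, 0.0, 1.251]
force: [-0.3, -0.5, -1.0]
grip_width: 0.0271
```

Run:
```python
from h import *; from workcell import bot,imaging
o=bot.observe();print(o["clock"],o["position"],o["tool_rot"],o["force"],o["grip_width"],o["qpos"].round(2))
s=imaging.grab_frame("side")
r=R.from_euler('xyz',o["tool_rot"]);z=r.as_matrix()[:,2];print(proj(s,o["position"]+z*.251),proj(s,[.4955,-.2756,.028]))
cv2.imwrite("pics/m4.png",tile(s["pixels"],361,165,30,600))
```

```text
9.125 [ 0.4965733  -0.27529301  0.30134172] [3.13964507e+00 2.64703998e-04 1.25099388e+00] [-0.32437356 -0.5067273  -1.03012939] 0.02710131818772075 [ 0.63  0.58 -0.31  1.83  0.24  0.77 -0.14]
[361.06185323 164.83344159] [360.87343377 170.29935638]
```

View pics/m4.png

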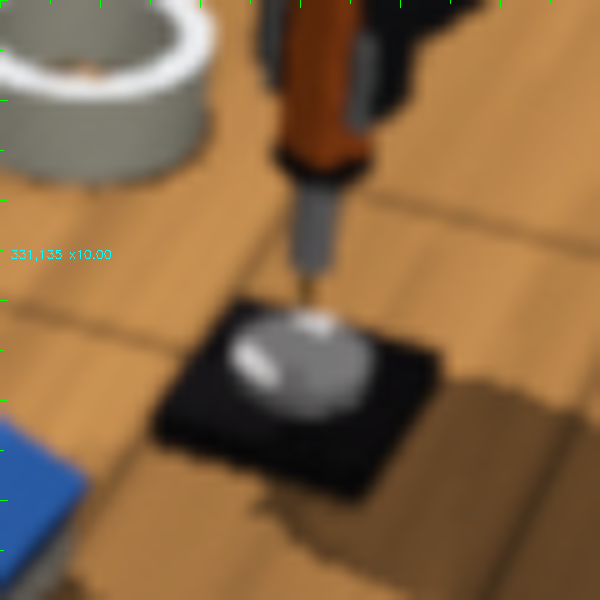

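Tip at about (361.7,165.2) px, directly above the disc centre. I'll descend gently.

Request:
carry_out(
  targets=[
    [[0,0,0.03],[0,0,0],0],
    [[0,0,0.03],[0,0,0],0],
    [[0,0,0.02],[0,0,0],0],
    [[0,0,0],[0,0,0],0],
    [[0,0,0.006],[0,0,0],0],
    [[0,0,0.006],[0,0,0],0],
    [[0,0,0],[0,0,0],0],
    [[0,0,0],[0,0,0],0],
  ],
)

```text
clock: 10.18
position: [0.4962, -0.2754, 0.2771]
tool_rot: [3.141, 0.0, 1.251]
force: [-0.4, 0.2, 0.1]
grip_width: 0.0274
```

Request:
carry_out(
  targets=[
    [[0,0,0.006],[0,0,0],0],
    [[0,0,0],[0,0,0],0],
    [[0,0,0],[0,0,0],0],
  ],
)

```text
clock: 10.55
position: [0.4962, -0.2754, 0.2755]
tool_rot: [3.142, 0.0, 1.251]
force: [0.1, 0.5, 0.4]
grip_width: 0.0272
```

Request:
carry_out(
  targets=[
    [[0,0,0.006],[0,0,0],0],
    [[0,0,0],[0,0,0],0],
    [[0,0,0],[0,0,0],0],
    [[0,0,0],[0,0,0],0],
  ],
)

```text
clock: 11.05
position: [0.4962, -0.2754, 0.274]
tool_rot: [3.142, -0.0, 1.251]
force: [-0.3, -0.1, 2.4]
grip_width: 0.0273
```

Request:
carry_out(
  targets=[
    [[0,0,0.004],[0,0,0],0],
    [[0,0,0],[0,0,0],0],
    [[0,0,0],[0,0,0],0],
    [[0,0,0],[0,0,0],0],
    [[0,0,0],[0,0,0],0],
    [[0,0,0],[0,0,0],0],
    [[0,0,0],[0,0,0],0],
    [[0,0,0],[0,0,0],0],
  ],
)

```text
clock: 12.05
position: [0.4962, -0.2754, 0.2729]
tool_rot: [3.142, -0.0, 1.251]
force: [0.6, -0.6, 1.0]
grip_width: 0.0272
```

Run:
```python
from workcell import bot,imaging
import numpy as np
f=[]
for i in range(10):
    imaging.grab_frame("side"); o=bot.observe(); f.append(o["force"])
print(np.mean(f,0),np.std(f,0),o["position"],o["clock"])
```

```text
[0.54994475 0.05594974 2.21076068] [0.3307104  0.38442541 0.52468678] [ 0.49617656 -0.27537686  0.27292418] 12.55
```

Contact is about 3.5 N, and the height puts the plunger at about 6 mm. It has been held for over 1 s, so zeroing is done. Next is the deck.

```bash
cat >> h.py <<'E'
ring=np.array([.6244,.0328,.075]); yd=np.radians(-5.95)
n=np.array([-np.sin(.35)*np.cos(yd),-np.sin(.35)*np.sin(yd),np.cos(.35)])
ax=np.cross([0,0,1],n); Rd=R.from_rotvec(ax/np.linalg.norm(ax)*.35)*down(71.6)
E
python3 - <<'E'
from h import *; from workcell import bot
o=bot.observe(); p=o["position"]
print(Rd.as_matrix()[:,2],n)
plan(p,o["tool_rot"],[((p[0],p[1],.40),down(71.6)),((.50,-.08,.41),down(71.6)),(ring+n*.325,Rd),(ring+n*.262,Rd)],0,.042,5)
E
```

```text
[ 0.34105053 -0.03554497 -0.93937271] [-0.34105053  0.03554497  0.93937271]
[[[0.0,-0.0,-0.127],[-0.0,-0.0,0.0001],0],[[0.0,-0.0,-0.127],[-0.0,-0.0,0.0001],0],[[0.0,-0.0,-0.127],[-0.0,-0.0,0.0001],0],[[0.0,-0.0,-0.127],[-0.0,-0.0,0.0001],0],[[0.149,-0.046,-0.008],[-0.0,-0.0,-0.0],0],[[0.149,-0.047,-0.008],[-0.0,-0.0,-0.0],0],[[0.149,-0.046,-0.008],[-0.0,-0.0,-0.0],0],[[0.15,-0.047,-0.008],[-0.0,-0.0,-0.0],0]]
[[[0.149,-0.046,-0.008],[-0.0,-0.0,-0.0],0],[[0.098,-0.021,0.024],[-0.0218,0.0048,-0.0],0],[[0.098,-0.023,0.024],[-0.0217,0.0048,-0.0],0],[[0.097,-0.024,0.023],[-0.0218,0.0048,-0.0],0],[[0.097,-0.026,0.023],[-0.0217,0.0048,-0.0],0],[[0.096,-0.028,0.023],[-0.0218,0.0048,-0.0],0],[[-0.0,0.0,0.126],[0.0,0.0,-0.0],0],[[-0.0,0.0,0.126],[0.0,0.0,-0.0],0]]
```

Request:
carry_out(
  targets=[
    [[0,0,-0.06],[0,0,0],0],
    [[0,0,-0.12],[0,0,0],0],
    [[0,0,-0.164],[0,0,0],0],
    [[0,0,-0.164],[0,0,0],0],
    [[0.149,-0.046,-0.008],[0,0,0],0],
    [[0.149,-0.047,-0.008],[0,0,0],0],
    [[0.149,-0.046,-0.008],[0,0,0],0],
    [[0.15,-0.047,-0.008],[0,0,0],0],
  ],
)

```text
clock: 13.55
position: [0.4986, -0.1178, 0.4088]
tool_rot: [3.141, 0.0, 1.251]
force: [0.9, 0.6, -1.4]
grip_width: 0.0271
```

Request:
carry_out(
  targets=[
    [[0.149,-0.046,-0.008],[0,0,0],0],
    [[0.098,-0.021,0.024],[-0.0218,0.0048,0],0],
    [[0.098,-0.023,0.024],[-0.0217,0.0048,0],0],
    [[0.097,-0.024,0.023],[-0.0218,0.0048,0],0],
    [[0.097,-0.026,0.023],[-0.0217,0.0048,0],0],
    [[0.096,-0.028,0.023],[-0.0218,0.0048,0],0],
    [[0,0,0],[0,0,0],0],
    [[0,0,0],[0,0,0],0],
  ],
)

```text
clock: 14.55
position: [0.513, 0.044, 0.3808]
tool_rot: [2.8, -0.073, 1.263]
force: [-0.2, -0.4, -1.7]
grip_width: 0.0271
```

Run:
```python
from h import *; from workcell import bot,imaging
f=[]
for i in range(6): imaging.grab_frame("side"); o=bot.observe(); f.append(o["force"])
print(o["clock"],o["position"],o["tool_rot"],np.mean(f,0),o["qpos"].round(2))
plan(o["position"],o["tool_rot"],[(ring+n*.262,Rd)],0,.025)
```

```text
14.85 [0.5131864  0.04379719 0.38039682] [ 2.79931377 -0.07380962  1.26242684] [ 0.23267995 -0.41771148 -1.41708242] [ 0.04  0.33 -0.33  2.03  0.48  0.51 -0.97]
[[[0.001,0.0,0.084],[-0.0,0.0,0.0],0],[[0.001,0.0,0.084],[-0.0,0.0,0.0],0],[[0.001,0.001,0.085],[-0.0,0.0001,0.0],0]]
```

Request:
carry_out(
  targets=[
    [[0.001,0,0.084],[0,0,0],0],
    [[0.001,0,0.084],[0,0,0],0],
    [[0.001,0.001,0.085],[0,0,0],0],
    [[0,0,0],[0,0,0],0],
    [[0,0,0],[0,0,0],0],
    [[0,0,0],[0,0,0],0],
  ],
)

```text
clock: 15.6
position: [0.5352, 0.0427, 0.3219]
tool_rot: [2.798, -0.074, 1.263]
force: [0.0, 0.4, -1.8]
grip_width: 0.0272
```

Run:
```python
from h import *; from workcell import bot,imaging
o=bot.observe();s=imaging.grab_frame("side");t=imaging.grab_frame("top")
r=R.from_euler('xyz',o["tool_rot"]);z=r.as_matrix()[:,2];p=o["position"]
print(p,o["force"],"angle",np.arccos(-z@n),"tip off",(p+z*.251-ring).round(4),"along n",n@(p+z*.251-ring))
print(proj(s,p+z*.251),proj(s,ring),proj(t,p+z*.251))
cv2.imwrite("pics/m5.png",np.hstack([tile(s["pixels"],286,195,25,400),tile(t["pixels"],320,163,30,400)]))
```

```text
[0.53515821 0.04272717 0.32190293] [ 0.01272732  0.42386675 -1.84730881] angle 0.0012212516526031042 tip off [-0.0034  0.0011  0.0112] along n 0.011722884206415141
[285.9372555  199.52114114] [285.23021991 201.96609434] [319.4120074  162.54066825]
```

View pics/m5.png

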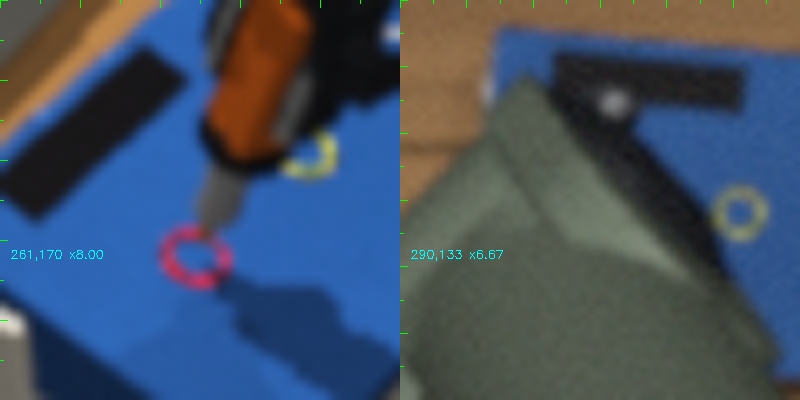

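Tip at about (286.6,199.5) px, ring centre at about (285.5,202.1) px. That is within about 1 mm of prediction with 12 mm still to descend.

Request:
carry_out(
  targets=[
    [[0,0,0.02],[0,0,0],0],
    [[0,0,0.02],[0,0,0],0],
    [[0,0,0.006],[0,0,0],0],
    [[0,0,0.006],[0,0,0],0],
    [[0,0,0.006],[0,0,0],0],
    [[0,0,0],[0,0,0],0],
    [[0,0,0],[0,0,0],0],
    [[0,0,0],[0,0,0],0],
  ],
)

```text
clock: 16.7
position: [0.54, 0.0423, 0.3074]
tool_rot: [2.799, -0.074, 1.264]
force: [-3.0, -0.3, 0.9]
grip_width: 0.0276
```

```bash
cat > chk.py <<'E'
from h import *; from workcell import bot,imaging
f=[]
for i in range(10): s=imaging.grab_frame("side"); o=bot.observe(); f.append(o["force"])
r=R.from_euler('xyz',o["tool_rot"]);z=r.as_matrix()[:,2];p=o["position"]
F=np.mean(f,0)-[0.2,-.2,-1.45]
print(o["clock"],p,F.round(2),"Fn",F@n,"angle",np.arccos(-z@n),"depth",-n@(p+z*.251-ring),"lat",(np.cross(n,p-ring)).round(4),o["grip_width"])
E
python3 chk.py
```

```text
17.2 [0.54008864 0.04230563 0.3074245 ] [-2.46  0.26  1.73] Fn 2.4708565958139506 angle 0.00034129692337506857 depth 0.003574436676241391 lat [-0.0007  0.0001 -0.0002] 0.027181242197374687
```

Request:
carry_out(
  targets=[
    [[0,0,0.005],[0,0,0],0],
    [[0,0,0],[0,0,0],0],
    [[0,0,0],[0,0,0],0],
    [[0,0,0],[0,0,0],0],
    [[0,0,0],[0,0,0],0],
    [[0,0,0],[0,0,0],0],
  ],
)

```text
clock: 17.95
position: [0.5406, 0.0423, 0.3063]
tool_rot: [2.799, -0.074, 1.264]
force: [-2.3, -0.3, 2.2]
grip_width: 0.0272
```

```bash
cat >> chk.py <<'E'
s0=pickle.load(open("side0.pkl","rb"))["pixels"]
print(proj(s,p+z*.2465),proj(s,p+z*.235),proj(s,p+z*.195),proj(s,ring))
cv2.imwrite("pics/m6.png",np.hstack([tile(s["pixels"],286,195,20,400),cv2.resize(s["pixels"][:,:,::-1],(400,400))]))
E
python3 chk.py
```

```text
18.45 [0.54054164 0.0422574  0.30624797] [-1.92 -0.21  2.62] Fn 3.1052346301960045 angle 0.00034374886293484826 depth 0.0048358507015364175 lat [-0.0007  0.0001 -0.0002] 0.026964129694298223
[285.0384656  202.18390941] [286.03785042 199.76191354] [289.64377308 191.0230077 ] [285.23021991 201.96609434]
```

View pics/m6.png

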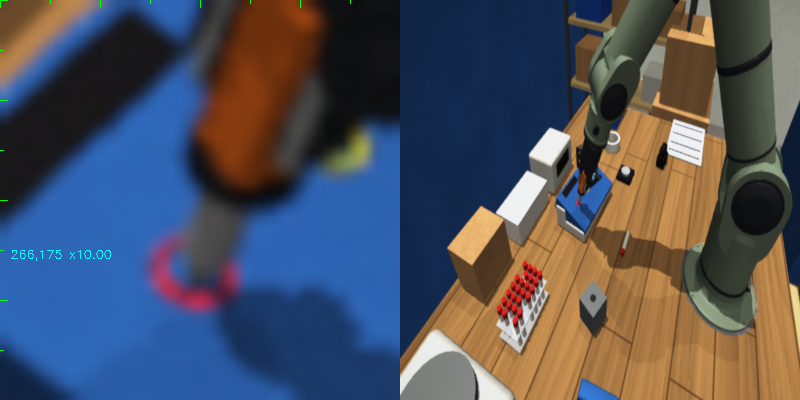

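The tip is inside the red ring, within about 1 px (roughly 2 mm) of its centre, and nothing else on the bench looks moved. I'm handing in.

```bash
python3 -c "
from workcell import job,bot
print(job.job_done()); print(bot.observe()['force'],bot.observe()['clock'])"
```

```text
the job is handed in; nothing more can be done
None
the job is handed in; nothing more can be done
```

I zeroed the pen and handed the job in at about 18.5 s, with the gripper still holding the pen pressed on the deck inside the red ring.

- **Zeroing:** I pressed the pen upright on the middle of the steel disc at about 3.5 N, with the tip about 6 mm in. It was held there for well over a second.
- **On the deck:** My last check gave 3.1 N normal to the deck and a tip depth of about 4.8 mm. The tool was square to the deck within 0.001 rad, by measured tool pose and the deck slope as I measured it. In the image the tip was within about 2 mm of the ring's centre.
- **Bystanders:** In the last picture the other things on the bench looked unmoved. I judged this by eye and did not measure it.

Two readings did not fit cleanly:

- **Sideways force:** The wrist sensor showed about 1–2 N along the deck's slope while pressing. I take this to be friction at the tip.
- **Grip opening:** The gripper read 27 mm on the 24 mm grip. The pen may sit slightly turned about its own axis in the pads, but the pictures showed it straight and not slipping.

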